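Stopper the storage jug and swing its hold-down lever into the notch

ROBOT

A 6-joint arm with a two-finger parallel gripper is mounted at the origin on the work surface. World frame = base frame: x ahead of the robot, y to its left, z up, the work surface at z = 0. Lengths are in m, angles in rad, forces in N, time in s.
With the tool pointing down it reaches from about 0.325 to 0.9 m from the base axis. Payload 6.1 kg.
Tool frame: the origin (TCP) lies midway between the tips of the shut fingers; the grasp point (between the pads) lies 19 mm behind it; z points along the fingers, y is the line along which they close (so a half turn about z gives the same grasp; the last joint's range is limited). The gripper opens to 85 mm and grips with 20 to 120 N. Pads are 22 mm wide; open, the fingers measure 114 mm over their backs; the gripper's body (76 mm by 85 mm) begins 54 mm behind the grasp point. The pads swing forward as they close: fully open they stand 13 mm farther back than shut.
Start: joints at [-1.283, 0.22, 1.526, -0, 1.395, -0.126], TCP at [0.251, -0.572, 0.231] pointing down, gripper open.
Joint ranges: [-2.98, 2.98], [-0.91, 2.08], [0.09, 2.57], [-1.24, 4.39], [0.2, 2.65], [-2.68, 2.68]. Speed limits (rad/s): [2.57, 2.57, 3.01, 3.14, 3.14, 3.14].

INTERFACE

Orientations are given as [roll, pitch, yaw] about the fixed x, y, z axes, in that order (R = Rz(yaw) Ry(pitch) Rx(roll)).
In Python, from plant import movep, move_l, set_joints, gripper_to, hold, inverse_kinematics, observe, get_image, get_calibration, Unreachable, job_done gives the robot as it stands. Calls block until the motion is done:
- movep(position, orientation): joint-space move of the TCP to a pose.
- move_l(position, feed=0.15, rotation=None, max_force=None): straight line of the TCP; rotation=None keeps the orientation; feed is the mean speed in m/s. With max_force (N) it stops when the force on the tool has changed by that much, and returns True; else False.
- set_joints(angles): joint-space move.
- gripper_to(opening, f_grip=None): finger opening in m; f_grip is the grip in N (None keeps the last); returns when the fingers have stopped.
- hold(seconds).
- inverse_kinematics(position, orientation): joint angles nearest the present ones, or None.
- observe(): the state.
- get_image(name): name is "scene" or "top" or "wrist"; returns (picture, depth): 420x560x3 uint8, red, green, blue; 420x560 float32, m along the optical axis (not along the pixel's ray), 0 where there is no reading.
- get_calibration(name): a dict with "intrinsics" (3x3 intrinsics, pixels), "dist_coeffs" ([k1, k2, p1, p2, k3] as OpenCV has them; the pictures are not rectified), "world_from_camera" (4x4, takes a point from camera to world coordinates). Camera axes: x right, y down, z forward; pixel columns grow to the right and rows downward; lengths in m; the calibration is good to about 2 mm. A picture is of the moment at which its call begins: read the wrist's pose just before it. get_calibration takes no time and is no camera call; for the wrist camera it gives the pose at the moment of the call.
A pose or a line that the arm cannot do raises Unreachable and nothing moves.
- job_done(): hands the job in; it is judged then, once.
The state is a dict: "time_s": time; "q": joint angles; "joint_velocities": joint speeds; "joint_torque": joint torques, N m; "eef_pos": TCP position; "tcp_rot": TCP orientation; "ft_force": force on the tool from outside, world axes, zero at the start; "torque": the same for the moment, N m; "opening": finger opening in m; "grasp_force": force on a finger pad.
Only numpy, scipy, OpenCV 4.12 (cv2) and the standard library are available. Lean on these libraries where they do the work, as an engineer would, in place of code of your own. Each camera call takes 0.05 s, during which the arm holds its last target. There are 200 camera calls.

TASK

Close the white jug for storage. Of the three cork stoppers in the plywood tray, take the one that fits the neck (the middle-sized one), lower it gently into the jug's neck until its flange rests flat on the rim, and let go of it - no dropping or forcing. Then swing the steel hold-down lever across above it until the lever's tail points squarely into the notch between the two pins at the quadrant, and leave the other stoppers and everything else on the bench where they are.

Things in the scene. Friction and masses are not known exactly. Their poses are not given: they have to be found in the camera images.
- stopper_mid: The middle-sized stopper, the one that fits: about 0.08 kg, 80 mm tall, round, standing upright in the tray on its narrow end. Tapered cork plug 38 mm long, 30 mm across at the foot, 39 mm at the top; then a cork flange 54 mm across, 8 mm thick; then a round wooden grip 24 mm across, 34 mm tall (46 to 80 mm above the foot). Origin: centre of the foot; z up along it.
- stopper_mid_flange (a point): Centre of the underside of that stopper's flange, 38 mm above its foot. It meets neck when the stopper is fully home.
- stopper_big: The biggest stopper, too big for the neck: 86 mm tall, flange 78 mm across, plug 52 to 62 mm across, same grip (24 mm across, from 52 to 86 mm above the foot). Leave it. Origin: centre of the foot.
- stopper_small: The smallest stopper, too small: 72 mm tall, flange 40 mm across, plug 24 to 29 mm across, same grip. Leave it. Origin: centre of the foot.
- tray: Fixed plywood tray 270 mm long (its x) by 120 mm wide (its y), 18 mm high with 5 mm walls and a 5 mm floor. The three stoppers stand in it in a row along its length, 82 mm apart, in any order. Origin: centre of the underside.
- stand: Fixed wooden stand, 20 mm thick, with the round white jug (106 mm across) strapped upright on it. Base: from 80 mm before to 150 mm behind the jug's axis along x, 65 mm either side along y. Origin: on the bench under the jug's axis; +x points from the jug to the lever's post (22 mm across), 100 mm from that axis.
- neck (a point): Centre of the jug's mouth, at the top of the rim, 170 mm above the bench. The bore is 43 mm across, straight and 45 mm deep; the rim is 58 mm across outside.
- pivot (a point): The lever's vertical pivot axis on top of the post, at half the thickness of the lever's steel bar (225 mm above the bench). The bar is 18 mm wide, 12 mm thick and ends 160 mm from the pivot; its underside is 219 mm above the bench (7 mm above a seated stopper), its top 231 mm.
- lever (a joint): Hold-down lever's angle. 0: tail exactly in the notch, bar across the middle of the jug's mouth, pointing along the stand's -x. Grows as it opens, counter-clockwise from above (at 1.57 the handle points along the stand's -y). Starts at 1.1 to 1.5. Stiff: stays where left, about 2.5 N at the handle moves it. Nothing stops it at the notch; end stops at -0.4 and 1.7.
- lever_handle (a point): Centre of the top of the lever's upright round wooden handle: 24 mm across, rising 55 mm above the bar (231 to 286 mm above the bench), 150 mm from the pivot axis. Push it sideways or grip it.
- lever_tail (a point): Tip of the lever's tail, 57 mm from the pivot beyond the pivot from the handle. At the notch it lies midway between two bright upright pins that stand 66 mm from the pivot on the quadrant plate, 22 mm apart, on the side away from the jug.
- tin: Loose bare metal tin, 76 mm across, 75 mm tall, beside the stand under the lever's open side. Leave it. Origin: centre of the underside.
- paintbrush: Loose paintbrush lying along its x beside the tray. Leave it.
- screwdriver: Loose screwdriver lying to the right. Leave it.
- oil_bottle: Loose yellow bottle, 60 mm across, 170 mm tall, to the far left. Leave it. Origin: centre of the underside.
- tape_roll: Loose roll of tape, 100 mm across, 45 mm tall, lying flat to the right. Leave it. Origin: centre of the underside.
Not all that is in view belongs to the job. What is shaped like the stopper_mid but orange, purple or yellow is not meant.

How it is judged:
By the outcome, as a careful person would: the job done as asked, in the order asked, and still so for the second after the job is handed in, with the robot touching nothing.
It also fails if it takes over 59 s, if anything falls off the work surface, if the arm or the gripper's body presses on something with over 40 N, if the wrist force passes 120 N, or if a joint passes its speed limit or range.

## Working session

There is one attempt and no reset: what is moved stays moved. The work goes in short steps, each a Python script; the robot and the scene stay as the last script left them, time stands still between calls to the robot, and variables do not carry over. Pictures are saved under pics/ and viewed, at most 10 in all, crops included, and the job is handed in when it is done.

```bash
mkdir -p pics
cat > h.py <<'E'
import numpy as np, cv2
from plant import *
def shot(n):
    c=get_calibration(n); im,d=get_image(n); return im,d,c
def save(im,f,crop=None,s=1):
    if crop: u0,v0,u1,v1=crop; im=im[v0:v1,u0:u1]
    im=cv2.resize(im,None,fx=s,fy=s,interpolation=cv2.INTER_CUBIC)
    cv2.imwrite('pics/'+f,im[...,::-1])
def world(c,d):
    h,w=d.shape; g=np.stack(np.meshgrid(np.arange(w),np.arange(h)),-1).reshape(-1,1,2).astype(np.float32)
    n=cv2.undistortPoints(g,np.array(c['intrinsics']),np.array(c['dist_coeffs'])).reshape(h,w,2)
    P=np.dstack([n*d[...,None],d]); T=np.array(c['world_from_camera'])
    return P@T[:3,:3].T+T[:3,3]
def ray(c,u,v,z):
    n=cv2.undistortPoints(np.array([[[u,v]]],np.float32),np.array(c['intrinsics']),np.array(c['dist_coeffs'])).ravel()
    T=np.array(c['world_from_camera']); r=T[:3,:3]@[n[0],n[1],1]
    return T[:3,3]+r*(z-T[2,3])/r[2]
E
python3 - <<'E'
from h import *
for n in ('top','scene'):
    im,d,c=shot(n); np.savez(n+'.npz',im=im,d=d,**c)
    save(im,n+'.png',s=1.4); print(n,np.round(c['world_from_camera'],3).tolist(),c['intrinsics'])
o=observe(); print(o['tcp_rot'],o['time_s'])
E
```

```text
top [[-0.024, -0.998, 0.065, 0.38], [-1.0, 0.024, -0.0, 0.039], [-0.002, -0.065, -0.998, 1.844], [0.0, 0.0, 0.0, 1.0]] [[542.37125285   0.         283.33917434]
 [  0.         542.37125285 209.68563783]
 [  0.           0.           1.        ]]
scene [[-0.081, 0.713, -0.697, 1.569], [0.997, 0.069, -0.045, 0.131], [0.016, -0.698, -0.716, 1.307], [0.0, 0.0, 0.0, 1.0]] [[475.45208257   0.         279.5315842 ]
 [  0.         475.45208257 212.16711085]
 [  0.           0.           1.        ]]
[-3.13978130e+00 -2.60376875e-04  4.13827270e-01] 0.1
```

View pics/top.png

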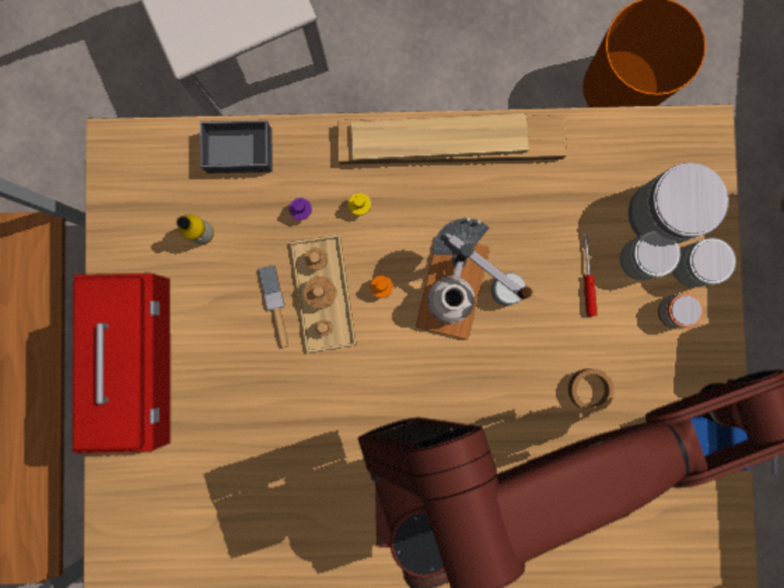

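View pics/scene.png

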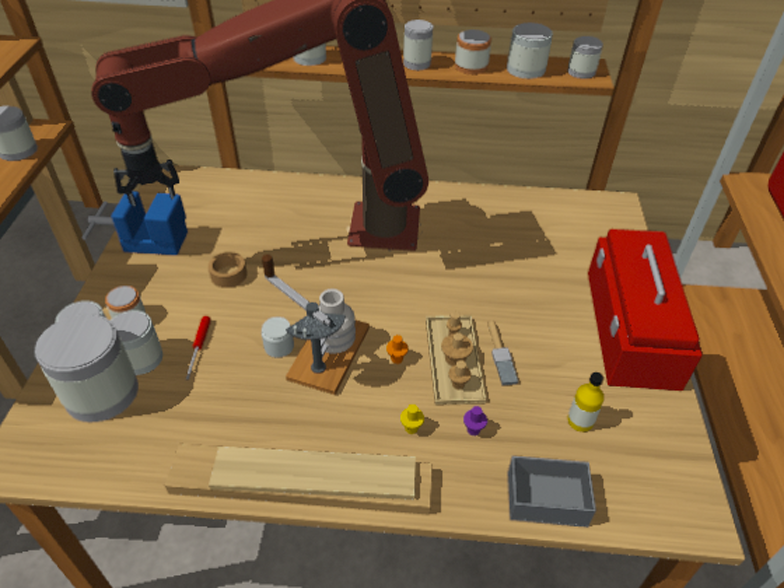

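The top view shows three cork stoppers in the tray, at (315,258), (319,293) and (323,327) in the 1.4x picture. The centre one is clearly the biggest; the far one (315,258) looks mid-sized and the near one (323,327) smallest. The orange, purple and yellow look-alikes stand outside the tray. The jug mouth is at (453,298) and the lever handle at (525,292). I'll confirm sizes with a crop and depth.

Run:
```python
from h import *
z=np.load('top.npz'); im,d=z['im'],z['d']; c={k:z[k] for k in('intrinsics','dist_coeffs','world_from_camera')}
save(im,'crop1.png',(195,145,395,255),4)
W=world(c,d)
for n,(u,v) in dict(far=(225,184),mid=(228,209),near=(231,234)).items():
    p=W[v-15:v+16,u-15:u+16].reshape(-1,3); p=p[p[:,2]>.03]
    q=p[np.linalg.norm(p[:,:2]-ray(c,u,v,.07)[:2],axis=1)<.041]
    print(n,'top z',np.percentile(q[:,2],98).round(4),'n>30mm',len(q),'ray',ray(c,u,v,.08).round(3))
for n,u,v,h in (('neck',324,213,.17),('handle',375,209,.286),('post',325,173,.231),('tail',319,169,.231),('tin',363,207,.075),('orange',272,205,.08)): print(n,ray(c,u,v,h).round(3),W[v,u].round(3))
```

```text
far top z 0.0918 n>30mm 208 ray [0.584 0.228 0.08 ]
mid top z 0.0932 n>30mm 425 ray [0.502 0.219 0.08 ]
near top z 0.0828 n>30mm 111 ray [0.42  0.211 0.08 ]
neck [ 0.476 -0.086  0.17 ] [ 0.478 -0.09   0.124]
handle [ 0.477 -0.225  0.286] [ 0.477 -0.225  0.282]
post [ 0.592 -0.088  0.231] [ 0.592 -0.088  0.233]
tail [ 0.605 -0.071  0.231] [ 0.606 -0.071  0.223]
tin [ 0.498 -0.221  0.075] [ 0.497 -0.22   0.084]
orange [0.511 0.076 0.08 ] [0.511 0.076 0.08 ]
```

View pics/crop1.png

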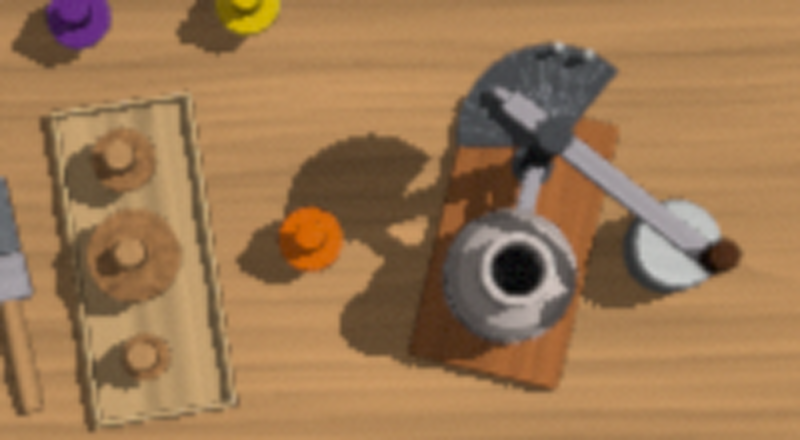

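The far one (crop (120,160), image (225,184)) is stopper_mid. Its visible area is 208 px, against 425 for the centre one (big) and 111 for the near one (small), and it stands in the tray and is cork-coloured. Next I'll take wrist views of the stand and the tray.

Run:
```python
from h import *
for n,p in (('w1',[.50,-.11,.50]),('w2',[.56,.22,.33])):
    movep(p,[np.pi,0,.10]); hold(.3)
    im,d,c=shot('wrist'); np.savez(n+'.npz',im=im,d=d,**c); save(im,n+'.png',s=1.4)
    print(n,observe()['time_s'],observe()['eef_pos'],np.round(c['world_from_camera'],3).tolist())
```

```text
w1 2.5667 [ 0.49997958 -0.1103078   0.49984743] [[0.1, -0.941, -0.323, 0.583], [-0.995, -0.095, -0.032, -0.102], [-0.0, 0.324, -0.946, 0.641], [0.0, 0.0, 0.0, 1.0]]
w2 4.3167 [0.56027449 0.2193997  0.33034206] [[0.099, -0.942, -0.322, 0.643], [-0.995, -0.094, -0.032, 0.228], [-0.0, 0.323, -0.946, 0.472], [0.0, 0.0, 0.0, 1.0]]
```

View pics/w1.png

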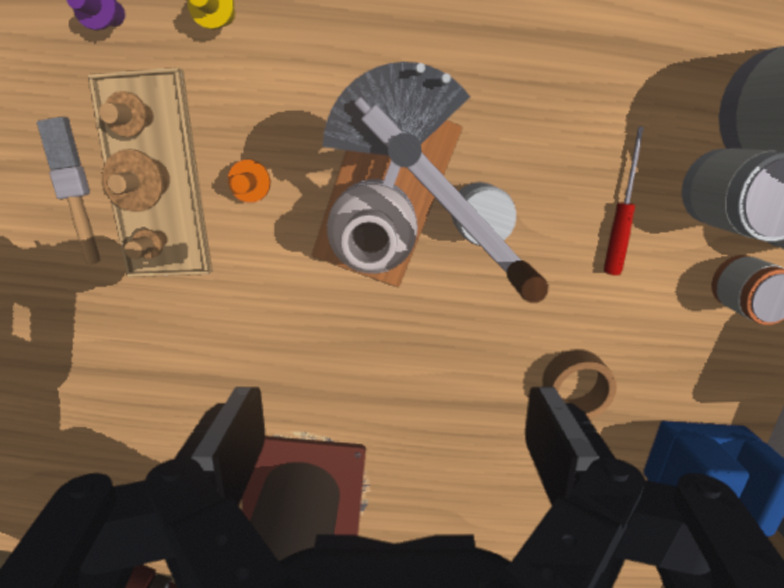

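View pics/w2.png

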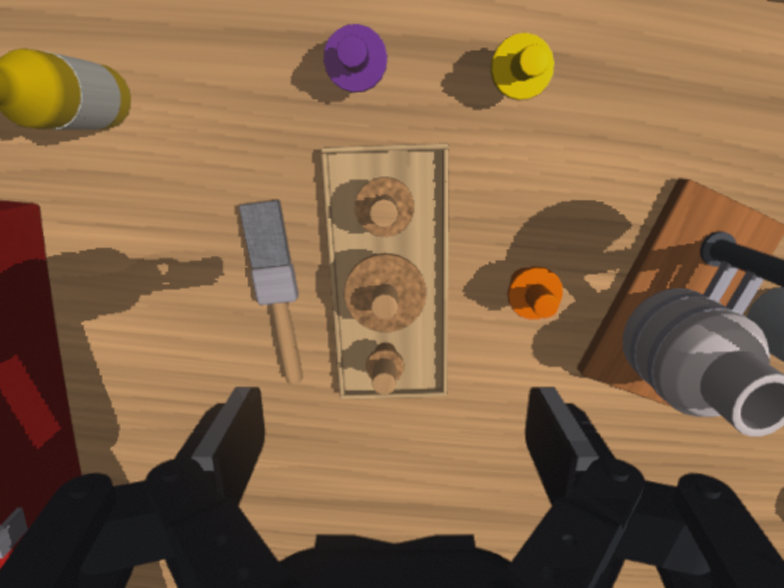

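w2 shows the mid stopper's grip top at (384,211). w1 shows the jug mouth at (370,238), pivot cap (405,149), handle top (534,288) and pins (420,69)/(446,78), all in 1.4x pixels. I'll refine these with depth circles.

Run:
```python
from h import *
def ld(n):
    z=np.load(n+'.npz'); c={k:z[k] for k in('intrinsics','dist_coeffs','world_from_camera')}; return c,world(c,z['d'])
def circ(n,c,W,u,v,z,dz,r):
    u/=1.4;v/=1.4; o=ray(c,u,v,z); m=(abs(W[...,2]-z)<dz)&(np.linalg.norm(W[...,:2]-o[:2],axis=-1)<r)
    p=W[m]; (x,y),R=cv2.minEnclosingCircle(p[:,:2].astype(np.float32).reshape(-1,1,2)); print(n,'ray',o[:2].round(4),'circ',round(x,4),round(y,4),'R',round(R,4),'mean',p.mean(0).round(4),len(p)); return np.array([x,y])
c,W=ld('w2')
circ('mid grip',c,W,384,211,.085,.004,.02); circ('mid flange',c,W,385,207,.051,.004,.035)
circ('big',c,W,385,306,.091,.004,.02);circ('small',c,W,384,382,.077,.004,.02)
circ('neck2',c,W,765,402,.17,.004,.036)
c,W=ld('w1')
n=circ('neck',c,W,370,238,.17,.004,.036)
for z in(.231,.236,.24,.245): circ('pivot%g'%z,c,W,405,149,z,.003,.025)
h=circ('handle',c,W,534,288,.286,.004,.02)
u,v=int(405/1.4),int(149/1.4); print('pivot W',W[v,u],'pins',W[49,300],W[56,318],ray(c,421/1.4,68/1.4,.24),ray(c,447/1.4,77/1.4,.24))
im=np.load('w1.npz')['im']; save(im,'crop2.png',(215,30,405,220),3)
```

```text
mid grip ray [0.5845 0.2303] circ 0.5823 0.2311 R 0.0119 mean [0.5827 0.2312 0.0832] 314
mid flange ray [0.583 0.23 ] circ 0.5823 0.2313 R 0.0273 mean [0.5844 0.2311 0.0492] 1056
big ray [0.5036 0.2218] circ 0.5025 0.2227 R 0.0118 mean [0.5028 0.2229 0.0893] 269
small ray [0.4213 0.2154] circ 0.4185 0.2155 R 0.0122 mean [0.4191 0.2158 0.0753] 218
neck2 ray [ 0.4818 -0.0813] circ 0.4772 -0.0843 R 0.0296 mean [ 0.475  -0.0764  0.1679] 585
neck ray [ 0.482 -0.087] circ 0.477 -0.0852 R 0.029 mean [ 0.4779 -0.0853  0.1682] 540
pivot0.231 ray [ 0.5741 -0.1118] circ 0.5739 -0.1117 R 0.0249 mean [ 0.5737 -0.1109  0.2296] 306
pivot0.236 ray [ 0.5742 -0.1117] circ 0.5735 -0.111 R 0.0138 mean [ 0.5738 -0.111   0.2354] 447
pivot0.24 ray [ 0.5743 -0.1116] circ 0.5767 -0.1115 R 0.0104 mean [ 0.579  -0.1093  0.2374] 17
pivot0.245 ray [ 0.5744 -0.1115] circ 0.0 0.0 R 0.0 mean [nan nan nan] 0
handle ray [ 0.4796 -0.2251] circ 0.4782 -0.226 R 0.0113 mean [ 0.4784 -0.2257  0.2842] 288
pivot W [ 0.57462857 -0.11134251  0.23418508] pins [ 0.63806129 -0.11716624  0.23092563] [ 0.63296763 -0.13847931  0.2297402 ] [ 0.6373595  -0.11756547  0.24      ] [ 0.63290348 -0.13885773  0.24      ]<stdin>:6: RuntimeWarning: Mean of empty slice.
  ret = um.true_divide(
```

View pics/crop2.png

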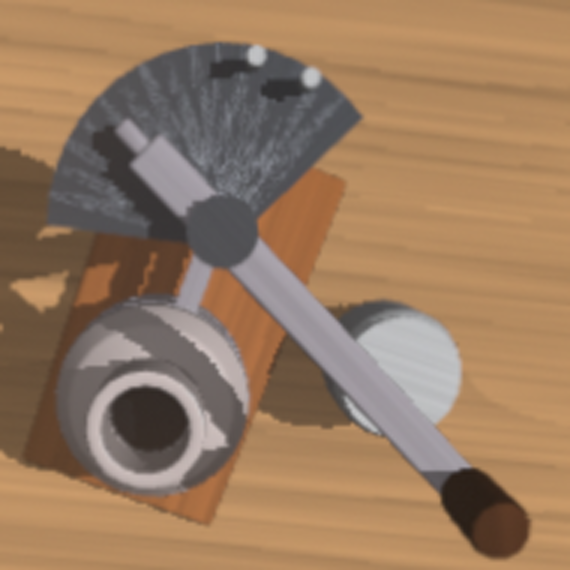

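Geometry is consistent: pivot–neck 99.9 mm, pivot–handle 149 mm, stand axis about -0.265 rad. Grasping now, with fingers closing across the tray.

Run:
```python
from h import *
s=[.5823,.2312]
o0=observe()
gripper_to(.05,30)
move_l(s+[.12],.15,rotation=[np.pi,0,.10]); print(move_l(s+[.057],.06,max_force=6), observe()['eef_pos'])
gripper_to(0,30); o=observe(); print('grip',o['opening'],o['grasp_force'],o['ft_force'],o['time_s'])
move_l(s+[.11],.06); move_l(s+[.28],.2)
o=observe(); print(o['opening'],o['grasp_force'],o['ft_force'],o['time_s'])
move_l([.477,-.0852,.26],.2); hold(.3)
im,d,c=shot('wrist'); np.savez('w3.npz',im=im,d=d,**c); save(im,'w3.png',s=1.4)
print(observe()['eef_pos'],observe()['ft_force'],observe()['time_s'])
```

```text
False [0.58276605 0.23133111 0.05759989]
grip 0.023095276229159908 29.391385316848755 [-0.36734587  0.2582975   3.65671151] 7.8667
0.02315637273014179 29.41105753183365 [-0.86680905 -0.07923151 -0.5291218 ] 9.9
[ 0.47708474 -0.08494737  0.26000365] [-0.73768669  0.22517837 -0.33981127] 12.0667
```

View pics/w3.png

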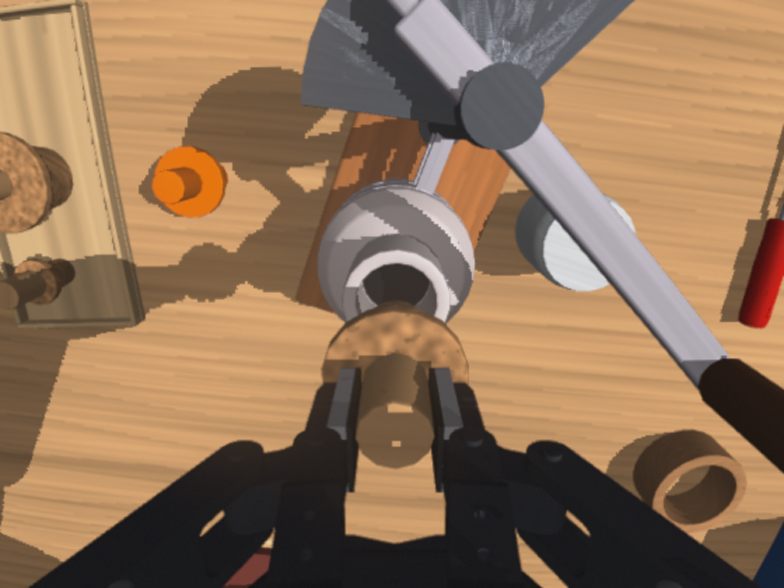

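w3 shows the stopper held straight. The flange spans columns 322–468, centred at 395; the rim spans 344–450, centred at 397. It is aligned sideways, so I'll lower it with force monitoring.

Run:
```python
from h import *
p=[.477,-.0852]
print(move_l(p+[.2],.06,max_force=4),observe()['eef_pos'],observe()['ft_force'])
print(move_l(p+[.181],.015,max_force=3),observe()['eef_pos'],observe()['ft_force'],observe()['torque'],observe()['time_s'])
```

```text
False [ 0.47734005 -0.08531044  0.20051273] [-0.52494346 -0.03936238 -0.52559691]
True [ 0.47688035 -0.08522531  0.18453178] [-0.34659246 -0.59047214  4.6913218 ] [ 0.09374294 -0.00055281 -0.01170152] 14.1667
```

Seated at the predicted height (0.1845), with small lateral force. Release, back off, and check.

Run:
```python
from h import *
gripper_to(.045,20); p=observe()['eef_pos']; hold(.2)
move_l([p[0],p[1],.24],.06); move_l([.47,-.13,.42],.2,rotation=[np.pi,0,.3]); hold(.3)
im,d,c=shot('wrist'); np.savez('w4.npz',im=im,d=d,**c); save(im,'w4.png',s=1.4); W=world(c,d)
n=np.array([.477,-.0852])
r=np.linalg.norm(W[...,:2]-n,axis=-1)
for z,R in((.212,.02),(.178,.036)):
    q=W[(r<R)&(abs(W[...,2]-z)<.005)]; print(z,cv2.minEnclosingCircle(q[:,:2].astype(np.float32).reshape(-1,1,2)),q.mean(0),len(q))
q=W[(r>.014)&(r<.026)&(W[...,2]>.165)&(W[...,2]<.19)]; A=np.c_[q[:,:2]-n,np.ones(len(q))]; print('flange plane',np.linalg.lstsq(A,q[:,2],rcond=None)[0])
r=np.linalg.norm(W[...,:2]-[.4782,-.226],axis=-1); q=W[(r<.02)&(abs(W[...,2]-.286)<.005)]; print('handle',cv2.minEnclosingCircle(q[:,:2].astype(np.float32).reshape(-1,1,2)))
print(observe()['time_s'])
```

```text
0.212 ((0.4765787720680237, -0.08498645573854446), 0.012117615900933743) [ 0.47703717 -0.08505653  0.21016372] 387
0.178 ((0.4765513241291046, -0.0850016176700592), 0.0272170752286911) [ 0.47944436 -0.08534705  0.17630589] 1215
flange plane [-0.00068076 -0.00162621  0.17632268]
handle ((0.4778938293457031, -0.2260286509990692), 0.011983017437160015)
17.225
```

View pics/w4.png

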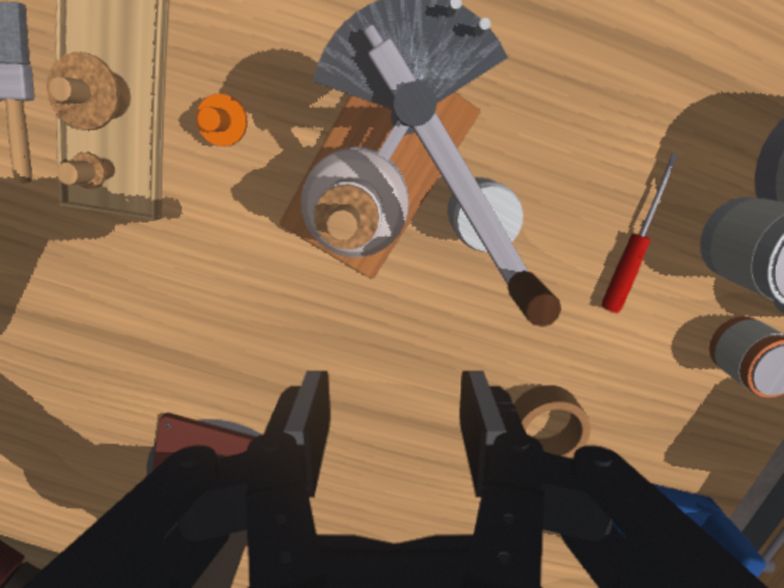

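The stopper is seated flat: flange plane tilt about 0.1°, height 178 mm after the known 1.8 mm bias. Its grip is at (345,222) in w4. Next I'll grip the handle at (542,305) and swing the lever along its arc.

Run:
```python
from h import *
P=np.array([.5735,-.111]); h=np.array([.4779,-.226]); z=.252
f0=np.arctan2(*(h-P)[::-1]); f1=-.266-np.pi; print(f0,f1)
R=lambda f:[np.pi,0,f+np.pi]
move_l([*h,.33],.2,rotation=R(f0)); print(move_l([*h,z],.08,max_force=6))
gripper_to(0,25); o=observe(); print(o['opening'],o['grasp_force'],o['ft_force'],o['time_s'])
for f in np.linspace(f0,f1,11)[1:]:
    move_l([*(P+.15*np.array([np.cos(f),np.sin(f)])),z],.08,rotation=R(f))
    o=observe(); print(round(f,3),o['ft_force'].__class__.__name__,np.round(o['ft_force'],1),o['time_s'])
    if np.linalg.norm(o['ft_force'])>25: print('force!'); break
print(o['eef_pos'])
```

```text
-2.2643359734286426 -3.407592653589793
False
0.02327969816164525 24.81045663356781 [ 0.12042039 -0.13665532  3.07581981] 19.4667
-2.379 ndarray [1.3 3.  4.4] 19.8333
-2.493 ndarray [2.  4.  6.8] 20.2
-2.607 ndarray [1.7 2.9 6. ] 20.5667
-2.722 ndarray [1.4 2.8 5.3] 20.9333
-2.836 ndarray [1.2 3.1 5.6] 21.3
-2.95 ndarray [1.  1.7 5.7] 21.6667
-3.065 ndarray [1.5 2.9 6.4] 22.0333
-3.179 ndarray [0.9 1.7 5.6] 22.4
-3.293 ndarray [0.2 0.9 5.8] 22.7667
-3.408 ndarray [0.4 1.4 6.6] 23.1333
[ 0.42960248 -0.07190473  0.25270198]
```

Run:
```python
from h import *
hold(.3); gripper_to(.05,20); p=observe()['eef_pos']
move_l([p[0],p[1],.33],.08); move_l([.52,-.10,.45],.2,rotation=[np.pi,0,-.266]); hold(.3)
im,d,c=shot('wrist'); np.savez('w5.npz',im=im,d=d,**c); W=world(c,d)
def circ(o,z,dz,R):
    q=W[(np.linalg.norm(W[...,:2]-o,axis=-1)<R)&(abs(W[...,2]-z)<dz)]
    (x,y),r=cv2.minEnclosingCircle(q[:,:2].astype(np.float32).reshape(-1,1,2)); print((x,y),r,len(q)); return np.array([x,y])
n=circ([.4766,-.085],.178,.005,.036)
h=circ([.429,-.0715],.286,.005,.022); P=circ([.5735,-.111],.236,.003,.02)
print('lever',np.arctan2(*(P-h)[::-1]),'neck',np.arctan2(*(P-[.477,-.0852])[::-1]),observe()['time_s'])
u,v=280,209
T=np.linalg.inv(c['world_from_camera']); x=T[:3,:3]@np.array([.63,-.125,.23])+T[:3,3]; k=c['intrinsics']
u,v=int(k[0][0]*x[0]/x[2]+k[0][2]),int(k[1][1]*x[1]/x[2]+k[1][2]); u0,v0=max(u-50,0),max(v-40,0); print(u0,v0)
save(im,'tail.png',(u0,v0,u0+100,v0+100),6)
```

```text
(0.47677522897720337, -0.08508168905973434) 0.02689141221344471 618
(0.42906442284584045, -0.07159479707479477) 0.011926564387977123 353
(0.5738634467124939, -0.11099180579185486) 0.014217406511306763 584
lever -0.265650069341633 neck -0.26023179028693216 26.2
226 25
```

View pics/tail.png

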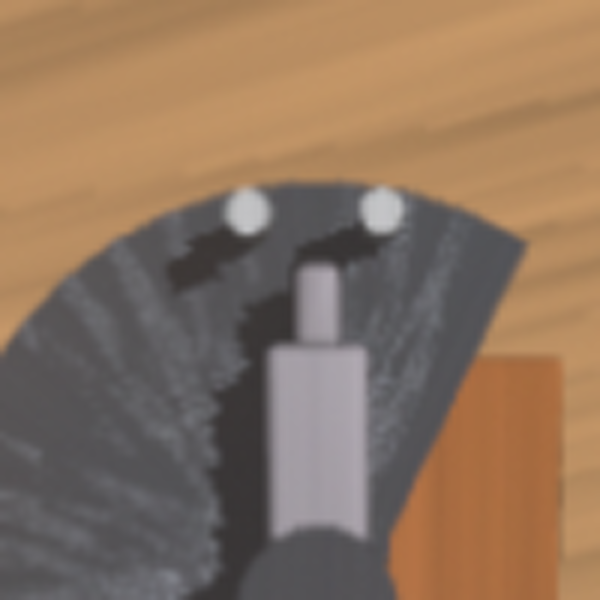

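The tail sits between the pins. Pins are at crop columns 247 and 382 (midpoint 314.5) and the tail at 318, so it is off by about 0.6 mm, or 0.5°. The stopper is unmoved and the arm is clear, so I'm handing in.

```bash
python3 -c "
from plant import *
print(job_done())"
```

```text
the job is handed in; nothing more can be done
None
```

The job is handed in: the middle stopper is seated flat in the jug's neck and released, and the lever's tail points into the notch about 0.5° off centre, at about 26 s on the robot's clock, with nothing else on the bench touched.

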